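# Hold a spring clip open astride the wide pattern card

### The job

Squeeze the handles of the large spring clip to open it, take it off the metal strip and hold it gaping over the middle of the top edge of the wider pattern card: jaw tips about 2 cm below the edge, one on each side, gap about 2 cm, the clip not touching the card. Finish like that, still holding the clip squeezed open, so that a tracing can be slipped in. Leave the small clip, the narrow card and the wide card where they stand.

Things in the scene. Friction and masses are not known exactly. Their poses are not given: they have to be found in the camera images.
- clip_hinge (a point): Hinge centre of the LARGE spring clip (loose, about 80 g, dark steel, black rubber ends), at the start closed on the strip, handles up, jaws down, hinge 86 mm above the table, its coil resting on the strip. x = hinge axis (along the strip), z = up the handles, y = across the jaws. Axes ride with the +y half: squeezed evenly by q they tip q/2 about x. Jaws' lower ends 44 mm below the hinge
- clip_jaw1 (a point): Lower end of the inner face of the large clip's jaw at its +y side (middle of the 24 mm width); 44 mm below the hinge. The jaw is 7 mm thick behind it
- clip_jaw2 (a point): The same point on the opposite jaw (-y side). The distance from clip_jaw1 is the gap: 4 mm at the start, about 4 + 44*q mm when squeezed by q
- clip_arm (a joint): Opening angle q of the large clip, rad: 0 = closed on a 4 mm thickness, grows as the handles are squeezed together, stop at 0.62. Spring: about 3.5 N on each handle end at q = 0, 8.5 N at 0.45
- clip: The same clip and axes. Like a clothes peg: two halves, 24 mm wide along x. Each handle ends in a rubber roller, 10 mm diameter, 26 mm long along x, centred 45 mm above the hinge; over the outsides of both rollers 60 mm at the start, about 60 - 45*q mm squeezed (40 mm at q = 0.45). The hinge coil (radius 6 mm) closes the throat 38 mm above the jaws' ends
- card_wide_edge (a point): Middle of the straight top edge of the WIDE pattern card, 110 mm above the table: plywood, 4 mm thick, 140 mm long along its x (horizontal), y = normal of the card, z up. One upright side is stepped. It stands in a loose dark wooden stand 110 x 70 x 26 mm (together about 0.55 kg)
- card_wide: The wide card with its stand; origin at the centre of the stand's underside, axes as card_wide_edge
- card_narrow: The NARROW pattern card with its stand, loose: card 70 mm long along its x, 4 mm thick, top edge 110 mm above the table, stand 70 x 70 x 26 mm; origin at the centre of the stand's underside
- clip_small: The SMALL spring clip (same make, 37 mm over its rollers, 58 mm tall), closed on the strip about 11 cm from the large one; origin on its hinge, 84 mm above the table
- strip: Fixed parking strip for clips: upright aluminium strip 230 mm long along its x, 4 mm thick along y, top 80 mm above the table, on a wooden foot 240 x 60 x 18 mm; origin at the centre of the foot's underside
Things that resemble listed ones, but are neither listed nor needed, are in the scene too. What is shaped like the clip but blue or orange is not meant.

How it is judged:
By the outcome, as a careful person would: the job done as asked, in the order asked, and still so for the second after the job is handed in, while the arm keeps its last pose, push and grip.
It also fails if it takes over 29 s, if anything falls off the work surface, if the arm or the gripper's body presses on something with over 40 N, if the wrist force passes 120 N, or if a joint passes its speed limit or range.

### The arm

A 7-joint arm with a two-finger parallel gripper is mounted at the origin on the work surface. World frame = base frame: x ahead of the robot, y to its left, z up, the work surface at z = 0. Lengths are in m, angles in rad, forces in N, time in s.
With the tool pointing down it reaches from about 0.4 to 0.875 m from the base axis. Payload 19.3 kg.
Tool frame: the origin (TCP) lies at the very end of the fingers, on their centre line; the grasp point (between the pads) lies 19 mm behind it; z points along the fingers, y is the direction in which the jaws open and shut (so a half turn about z gives the same grasp; the last joint's range is limited). The gripper opens to 85 mm and grips with 20 to 120 N. Pads are 22 mm wide; open, the fingers measure 114 mm over their backs; the gripper's body (76 mm by 85 mm) begins 54 mm behind the grasp point. The pads swing forward as they close: fully open they stand 13 mm farther back than shut.
Start: joints at [-1.345, 0.521, -0.036, 1.599, 0.021, 1.021, -0.113], TCP at [0.182, 0.598, 0.231] pointing down, gripper open.
Joint ranges: [-2.91, 2.91], [-0.3, 2.13], [-1.5, 1.42], [0.17, 2.43], [-1.26, 4.41], [0.16, 1.93], [-2.52, 2.52]. Speed limits (rad/s): [1.89, 1.89, 2.39, 2.39, 3.01, 3.01, 3.01].

### API

Orientations are given as [roll, pitch, yaw] about the fixed x, y, z axes, in that order (R = Rz(yaw) Ry(pitch) Rx(roll)).
In Python, from workcell import bot, vision, job_done gives the robot as it stands.
- The arm moves only by the tool arm_command, never from a script. Its arguments are lists of equal length, an entry for each row: "gripper": the finger opening in cm, from 0 to 8.54; "slide": the shift along the tool's x, y, z in cm, a list of three; "turn": the turn, a rotation vector about the tool's x, y, z in degrees, a list of three. A call has 1 to 5 rows; each row is the pose to reach, as a shift and turn from the pose commanded when the call began, along the tool's axes at that moment; what a row does not reach only later rows make up. A row lasts 1/8 s, in which the tool goes at most 62.5 mm and 10.7 degrees, less where a joint would pass 70% of its speed; a pose out of reach is approached as far as the arm can. A call with a gripper value outside its range is refused whole. The fingers move at their own pace and stop on an object; "force" is the grip in N (left out, the last holds). Time passes only in rows, so rows that repeat a pose let the fingers close. It gives the time, the measured TCP pose, the force and the opening at its end, in the units of the state.
- bot.observe(): the state, without advancing time (a new reading comes with each control period).
- vision.grab_frame(name): name is "side" or "top"; returns the picture (384x512x3 uint8, blue, green, red); there is no depth.
- vision.camera_model(name): a dict with "mtx" (3x3 intrinsics, pixels), "T" (4x4, takes a point from camera to world coordinates). Camera axes: x right, y down, z forward; pixel columns grow to the right and rows downward; lengths in m; the calibration is good to about 2 mm. A picture is of the moment at which its call begins. camera_model takes no time and is no camera call.
- job_done(): hands the job in, once; it reports no verdict.
The state is a dict: "clock": time; "qpos": joint angles; "qd": joint speeds; "joint_efforts": joint torques, N m; "position": TCP position; "tool_rot": TCP orientation; "force": force on the tool from outside, world axes, zero at the start; "moment": the same for the moment, N m; "grip_width": finger opening in m.
Only numpy, scipy, OpenCV 4.12 (cv2) and the standard library are available. Lean on these libraries where they do the work, as an engineer would, in place of code of your own. Each camera call takes 0.05 s, during which the arm holds its last target. There are 200 camera calls.

## Working session

There is one attempt and no reset: what is moved stays moved. The work goes in short steps, Python scripts to look and compute and a tool call to move; the robot and the scene stay as the last step left them, time stands still between calls to the robot, and variables do not carry over. Pictures are saved under pics/ and viewed, about 8 in all and at most 12, crops included, and the job is handed in when it is done.

Besides the shell and the picture viewer there is one more tool, called after "Request:" as a command line: name --argument value ..., lists and objects as JSON in quotes. arm_command: Moves the arm, as the interface text tells. Its arguments: {"type":"object","properties":{"gripper":{"type":"array","items":{"type":"number"}},"slide":{"type":"array","items":{"type":"array","items":{"type":"number"}}},"turn":{"type":"array","items":{"type":"array","items":{"type":"number"}}},"force":{"type":"number"}},"required":["gripper","slide","turn"]}

```bash
ls; mkdir -p pics; python3 - <<'E'
from workcell import bot,vision
import cv2,numpy as np
np.set_printoptions(precision=4,suppress=True)
for n in("side","top"):
    f=vision.grab_frame(n);cv2.imwrite(f"pics/{n}0.png",f)
    m=vision.camera_model(n);print(n,m["mtx"],m["T"])
print(bot.observe())
E
```

```text
pics
side [[354.8761   0.     256.8914]
 [  0.     354.8761 188.4578]
 [  0.       0.       1.    ]] [[-0.9319 -0.2521  0.2608  0.3144]
 [-0.3626  0.6673 -0.6505  0.6447]
 [-0.0101 -0.7008 -0.7133  0.7799]
 [ 0.      0.      0.      1.    ]]
top [[378.0315   0.     247.4889]
 [  0.     378.0315 189.2847]
 [  0.       0.       1.    ]] [[ 0.0057 -0.9908  0.1354  0.3946]
 [-0.9997 -0.0085 -0.0207  0.0622]
 [ 0.0216 -0.1353 -0.9906  1.2036]
 [ 0.      0.      0.      1.    ]]
{'clock': 0.1, 'qpos': array([-1.3452,  0.5219, -0.0363,  1.5999,  0.0212,  1.0211, -0.1128]), 'qd': array([ 0.0004, -0.0019, -0.0006, -0.0015,  0.001 , -0.0003, -0.0013]), 'joint_efforts': array([  0.0058, -92.8477,   1.9851, -37.0524,   0.0182,   0.0056,
        -0.0001]), 'position': array([0.1821, 0.5976, 0.2308]), 'tool_rot': array([-3.1406,  0.0001,  2.8457]), 'force': array([-0.3209,  0.099 , -0.6677]), 'moment': array([ 0.025 , -0.0117,  0.0334]), 'grip_width': 0.08493049376542759}
```

View pics/side0.png

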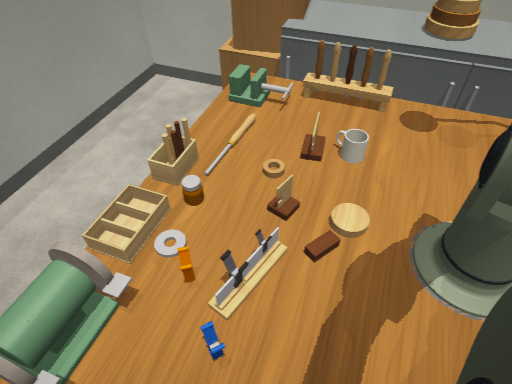

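View pics/top0.png

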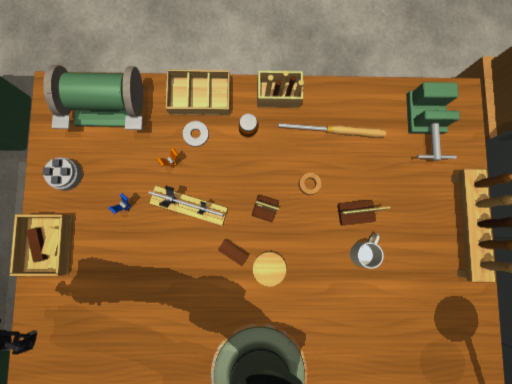

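The side view shows the strip with two dark clips at (228,262) and (263,240), a blue lookalike at (212,340) and an orange one at (185,263). There are two card stands, at (285,198) and (314,140). In the top view the strip is at (188,204), with stands at (265,207) and (358,211). I'll enlarge these next.

```bash
python3 - <<'E'
import cv2,numpy as np
s=cv2.imread("pics/side0.png");t=cv2.imread("pics/top0.png")
def c(i,x,y,w,h,k): return cv2.resize(i[y:y+h,x:x+w],None,fx=k,fy=k,interpolation=cv2.INTER_CUBIC)
A=c(s,205,222,100,75,4);B=c(t,140,175,100,75,4);C=c(s,260,105,100,75,4)
D=c(t,310,175,100,75,4)
cv2.imwrite("pics/crop0.png",np.vstack([np.hstack([A,B]),np.hstack([C,D])]))
E
```

```text
(no output)
```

View pics/crop0.png

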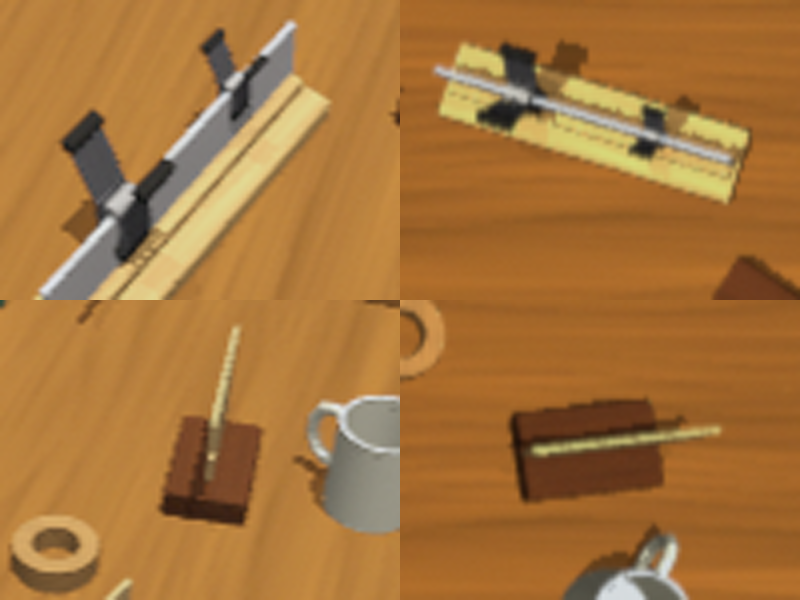

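Candidates: dark clips on the strip at side (235,271) and (263,243). The first is clearly larger (wider over the rollers, taller), so it is the large clip. The blue and orange ones are decoys. The stand at top (358,211), with the card about 47 px ≈ 140 mm long, is the wide card. The one at (265,207) is the narrow card. I'll measure them now.

```bash
cat > h.py <<'E'
import numpy as np,cv2
from workcell import bot,vision
np.set_printoptions(precision=4,suppress=True)
def ray(n,uv):
    m=vision.camera_model(n);T=m["T"]
    d=T[:3,:3]@np.linalg.inv(m["mtx"])@np.array([uv[0],uv[1],1.]);return T[:3,3],d
def plane(n,uv,z):
    o,d=ray(n,uv);return o+d*(z-o[2])/d[2]
def tri(a,b):
    (o,d),(p,e)=ray("side",a),ray("top",b)
    s,t=np.linalg.lstsq(np.c_[d,-e],p-o,rcond=None)[0]
    return (o+s*d+p+t*e)/2,np.linalg.norm(o+s*d-p-t*e)
def proj(n,P):
    m=vision.camera_model(n);T=m["T"];c=m["mtx"]@(T[:3,:3].T@(np.asarray(P)-T[:3,3]));return c[:2]/c[2]
E
python3 - <<'E'
from h import *
t=cv2.imread("pics/top0.png");hsv=cv2.cvtColor(t,cv2.COLOR_BGR2HSV)
def comp(mask,x,y,w,h):
    M=np.zeros_like(mask);M[y:y+h,x:x+w]=mask[y:y+h,x:x+w]
    n,l,st,_=cv2.connectedComponentsWithStats(M);k=1+np.argmax(st[1:,4]);return cv2.minAreaRect(np.argwhere(l==k)[:,::-1].astype(np.float32))
r=comp(cv2.inRange(hsv,(0,0,110),(180,70,255)),140,175,100,75);print("strip",r)
b=cv2.boxPoints(r);
def ends(r):
    b=cv2.boxPoints(r);e=[(b[i]+b[(i+1)%4])/2 for i in range(4)]
    return (e[0],e[2]) if np.linalg.norm(e[0]-e[2])>np.linalg.norm(e[1]-e[3]) else (e[1],e[3])
a=comp(cv2.inRange(hsv,(15,40,130),(35,160,255)),330,195,70,35);print("card",a)
for nm,r,z in(("strip",r,.08),("card",a,.11)):
    p,q=[plane("top",e,z) for e in ends(r)];print(nm,ends(r),p,q,(p+q)/2,np.linalg.norm(p-q),np.degrees(np.arctan2(*(p-q)[1::-1])))
print("hinge",plane("top",(170.5,199.2),.092),tri((235.5,271.5),(170.5,199.2)))
print("rollers",plane("top",(169.5,187),.136),plane("top",(164.5,204.3),.136))
print("rollers side",plane("side",(225.5,255),.136),plane("side",(243.5,266),.136))
print("card side far/near",plane("side",(205+0,0),.11)if 0 else plane("side",(319.3,112.5),.11),plane("side",(312.5,144),.11))
E
```

```text
strip ((185.60931396484375, 203.13917541503906), (76.53294372558594, 3.4510879516601562), 16.8583984375)
card ((366.11541748046875, 209.923095703125), (2.604729175567627, 46.38899230957031), 82.87498474121094)
strip (array([148.9874, 192.0416], dtype=float32), array([222.2313, 214.2367], dtype=float32)) [0.5374 0.3323 0.08  ] [0.4728 0.1133 0.08  ] [0.5051 0.2228 0.08  ] 0.22833990195795653 73.56554052438806
card (array([389.1308, 207.0462], dtype=float32), array([343.1, 212.8], dtype=float32)) [ 0.4952 -0.3754  0.11  ] [ 0.4774 -0.2395  0.11  ] [ 0.4863 -0.3075  0.11  ] 0.13708629413773668 -82.52525007838452
hinge [0.5151 0.2656 0.092 ] (array([0.5181, 0.268 , 0.0815]), np.float64(0.0037297747027397))
rollers [0.5452 0.2615 0.136 ] [0.4957 0.2739 0.136 ]
rollers side [0.5403 0.2682 0.136 ] [0.4935 0.2796 0.136 ]
card side far/near [ 0.4933 -0.3715  0.11  ] [ 0.4708 -0.2003  0.11  ]
```

```bash
cat >> h.py <<'E'
from scipy.spatial.transform import Rotation as Ro
def rel(p,yawx):
    "slide cm / turn deg to get TCP to p, pointing down, tool x at world angle yawx deg"
    s=bot.observe();R=Ro.from_euler("xyz",s["tool_rot"])
    print("at",s["clock"],s["position"],np.degrees(s["tool_rot"]),"F",s["force"],"w",s["grip_width"],"q",s["qpos"])
    print("slide",R.inv().apply(np.array(p)-s["position"])*100,"turn",np.degrees((R.inv()*Ro.from_euler("xyz",[180,0,yawx],degrees=True)).as_rotvec()))
E
python3 -c "
from h import *
rel([.5185,.269,.2],73.6)"
```

```text
at 0.1 [0.1821 0.5976 0.2308] [-179.9424    0.0038  163.0494] F [-0.3209  0.099  -0.6677] w 0.08493049376542759 q [-1.3452  0.5219 -0.0363  1.5999  0.0212  1.0211 -0.1128]
slide [-41.7541 -21.6189   3.105 ] turn [-0.0424  0.048  89.4494]
```

Request:
arm_command --gripper '[8.5, 8.5, 8.5, 8.5, 8.5]' --slide '[[-4, -2, 0], [-9, -4.5, 0], [-14, -7, 0], [-18, -9.5, 0], [-23, -12, 0]]' --turn '[[0, 0, 10], [0, 0, 20], [0, 0, 30], [0, 0, 40], [0, 0, 50]]'

```text
clock: 0.72
position: [0.3677, 0.4149, 0.2312]
tool_rot: [-3.141, -0.0, 1.968]
force: [0.9, 1.0, -0.4]
grip_width: 0.0849
```

```bash
python3 -c "
from h import *
rel([.5185,.269,.2],73.6)"
```

```text
at 0.725 [0.3677 0.4149 0.2312] [-179.981    -0.0101  112.77  ] F [ 0.9171  1.0432 -0.4045] w 0.08494107364432199 q [-1.1118  0.4171  0.2156  1.7978 -0.108   0.9383 -0.4527]
slide [-19.2882   8.2564   3.1153] turn [-0.0217 -0.0032 39.17  ]
```

Request:
arm_command --gripper '[8.5, 8.5, 8.5, 8.5, 8.5]' --slide '[[-5, 2, 0.8], [-10, 4.2, 1.6], [-15, 6.4, 2.4], [-19.3, 8.3, 3.1], [-19.3, 8.3, 3.1]]' --turn '[[0, 0, 10], [0, 0, 20], [0, 0, 30], [0, 0, 39.2], [0, 0, 39.2]]'

```text
clock: 1.35
position: [0.5211, 0.2675, 0.1996]
tool_rot: [3.141, 0.002, 1.282]
force: [-0.8, 0.5, -0.5]
grip_width: 0.0851
```

```bash
python3 - <<'E'
from h import *
rel([.5185,.269,.114],73.6)
s=vision.grab_frame("side");t=vision.grab_frame("top");cv2.imwrite("pics/s1.png",s);cv2.imwrite("pics/t1.png",t)
def c(i,x,y,w,h,k): return cv2.resize(i[y:y+h,x:x+w],None,fx=k,fy=k,interpolation=cv2.INTER_CUBIC)
A=c(s,190,205,100,100,4);B=c(t,120,150,100,100,4);S=cv2.imread("pics/side0.png")
print("hinge proj",proj("side",[.5185,.269,.086]),proj("top",[.5185,.269,.086]))
C=c(S,290,100,50,75,8)
d=np.array([.1305,-.9914,0])
for k in(-.07,-.035,0,.035,.07):
    p=proj("side",np.array([.4863,-.3075,.11])+k*d);cv2.circle(C,tuple(int(v) for v in (p-[290,100])*8+4),3,(0,0,255),-1)
cv2.imwrite("pics/c1.png",np.hstack([np.vstack([A,np.zeros((200,400,3),np.uint8)]),C]))
E
```

```text
at 1.35 [0.5211 0.2675 0.1996] [179.9598   0.1217  73.4314] F [-0.8276  0.4947 -0.5303] w 0.085122082824786 q [-0.8576  0.5277  0.4038  1.7546 -0.2505  0.9114 -0.6374]
slide [ 0.0921 -0.2981  8.5554] turn [ 0.04    0.1217 -0.1685]
hinge proj [235.8563 270.8973] [169.7345 198.2778]
```

View pics/c1.png

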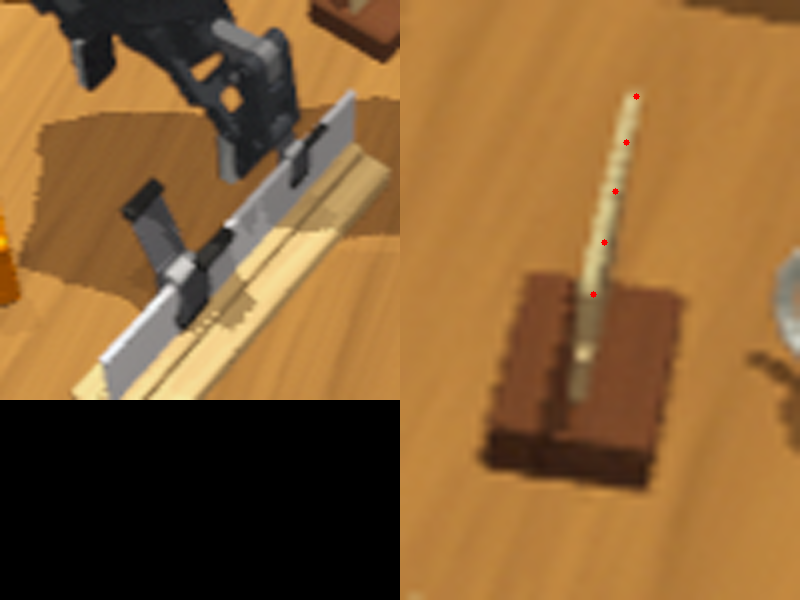

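```bash
python3 - <<'E'
from h import *
for uv in((314,134.5),(314,136),(319.3,111.5)):print(plane("side",uv,.11))
S=cv2.imread("pics/side0.png");T=cv2.imread("pics/top0.png")
# brightness along the card line, side and top
d=np.array([.1305,-.9914,0]);m=np.array([.4863,-.3075,.11])
for n,I in(("side",S),("top",T)):
    print(n)
    for k in np.arange(-.1,.085,.005):
        p=proj(n,m+k*d).astype(np.float32);v=[int(cv2.getRectSubPix(I,(3,1),(float(p[0]+o),float(p[1]))).mean(axis=(0,1)).sum()/3) if n=="side" else int(cv2.getRectSubPix(I,(1,3),(float(p[0]),float(p[1]+o))).mean(axis=(0,1)).sum()/3) for o in(-1,0,1)]
        print(round(k*1000),p,v,end=" | ")
E
```

```text
[ 0.4787 -0.2477  0.11  ]
[ 0.4767 -0.2403  0.11  ]
[ 0.4948 -0.3773  0.11  ]
side
-100 [312.402 142.263] [84, 97, 98] | -95 [312.6188 141.2651] [80, 91, 92] | -90 [312.8342 140.2734] [81, 93, 92] | -85 [313.0483 139.2879] [81, 95, 92] | -80 [313.261  138.3085] [87, 96, 92] | -75 [313.4725 137.3353] [88, 95, 91] | -70 [313.6826 136.3681] [108, 112, 100] | -65 [313.8914 135.4068] [131, 127, 104] | -60 [314.0989 134.4515] [145, 135, 110] | -55 [314.3051 133.5021] [150, 138, 117] | -50 [314.5101 132.5585] [154, 142, 121] | -45 [314.7139 131.6206] [159, 146, 123] | -40 [314.9164 130.6885] [159, 143, 120] | -35 [315.1176 129.762 ] [155, 142, 121] | -30 [315.3177 128.8411] [152, 144, 125] | -25 [315.5165 127.9258] [151, 142, 125] | -20 [315.7141 127.016 ] [158, 145, 126] | -15 [315.9106 126.1116] [157, 147, 126] | -10 [316.1059 125.2127] [158, 149, 128] | -5 [316.3    124.3191] [148, 139, 123] | 0 [316.4929 123.4308] [151, 144, 128] | 5 [316.6848 122.5478] [152, 146, 130] | 10 [316.8754 121.67  ] [150, 145, 129] | 15 [317.065  120.7974] [156, 152, 133] | 20 [317.2534 119.9299] [147, 142, 1
[... 1300 characters left out ...]
0, 118, 97] | 0 [366.1797 209.9149] [115, 122, 101] | 5 [367.8581 209.7044] [100, 111, 97] | 10 [369.5359 209.494 ] [107, 116, 97] | 15 [371.2131 209.2836] [109, 122, 103] | 20 [372.8898 209.0733] [109, 121, 103] | 25 [374.5658 208.863 ] [115, 122, 109] | 30 [376.2413 208.6529] [107, 116, 109] | 35 [377.9162 208.4428] [108, 117, 108] | 40 [379.5906 208.2328] [125, 132, 119] | 45 [381.2643 208.0228] [132, 136, 122] | 50 [382.9375 207.8129] [135, 135, 119] | 55 [384.6101 207.6031] [127, 131, 117] | 60 [386.2821 207.3934] [126, 132, 121] | 65 [387.9536 207.1837] [129, 137, 127] | 70 [389.6245 206.9742] [112, 119, 114] | 75 [391.2948 206.7646] [95, 98, 98] | 80 [392.9645 206.5552] [94, 96, 97] |
```

Request:
arm_command --gripper '[8.5, 8.5, 8.5, 8.5, 8.5]' --slide '[[0.1, -0.2, 2], [0.1, -0.2, 4], [0.1, -0.2, 6], [0.1, -0.2, 7.5], [0.1, -0.2, 8.5]]' --turn '[[0, 0, 0], [0, 0, 0], [0, 0, 0], [0, 0, 0], [0, 0, 0]]'

```text
clock: 2.08
position: [0.5171, 0.273, 0.1147]
tool_rot: [-3.141, 0.0, 1.29]
force: [0.2, 1.0, -0.1]
grip_width: 0.085
```

```bash
python3 - <<'E'
from h import *
rel([.5185,.269,.114],73.6)
s=vision.grab_frame("side");t=vision.grab_frame("top");cv2.imwrite("pics/s2.png",s);cv2.imwrite("pics/t2.png",t)
def c(i,x,y,w,h,k): return cv2.resize(i[y:y+h,x:x+w],None,fx=k,fy=k,interpolation=cv2.INTER_CUBIC)
C=np.hstack([c(s,190,205,75,100,5),c(t,130,150,75,100,5)])
cv2.imwrite("pics/c2.png",C)
E
```

```text
at 2.075 [0.5171 0.273  0.1147] [-179.9748    0.0038   73.919 ] F [ 0.2178  0.9502 -0.1418] w 0.08499952925380391 q [-0.8267  0.6366  0.3474  1.8198 -0.3058  0.7383 -0.5946]
slide [-0.3413  0.2472  0.0716] turn [-0.0252  0.0038  0.319 ]
```

View pics/c2.png

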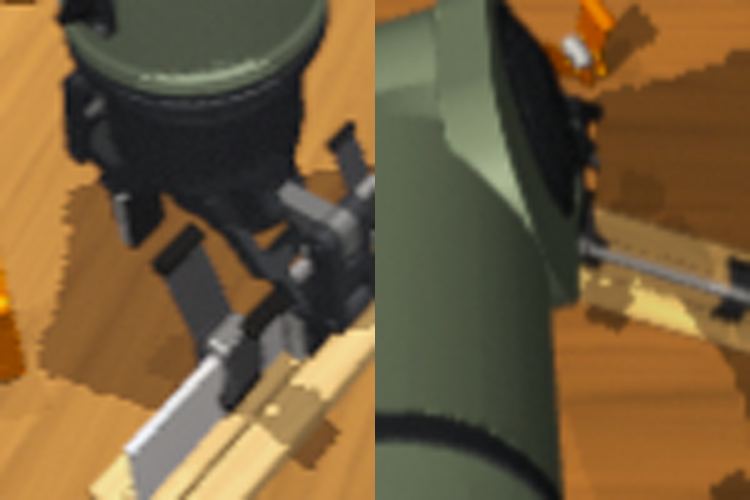

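The crop shows the large clip between the open fingers: left fingertip at crop (135,240), clip roller at (180,250), right finger beside the near roller at (310,290). I'll make a small correction, then settle.

Request:
arm_command --gripper '[8.5, 8.5, 7.2, 6.6, 6.2]' --slide '[[-0.3, 0.2, 0.3], [-0.3, 0.2, 0.5], [-0.3, 0.2, 0.5], [-0.3, 0.2, 0.5], [-0.3, 0.2, 0.5]]' --turn '[[0, 0, 0.3], [0, 0, 0.3], [0, 0, 0.3], [0, 0, 0.3], [0, 0, 0.3]]' --force 30

```text
clock: 2.8
position: [0.5187, 0.2691, 0.1104]
tool_rot: [3.141, -0.0, 1.284]
force: [-0.0, -0.5, -0.3]
grip_width: 0.0618
```

```bash
python3 - <<'E'
from h import *
rel([.5185,.269,.109],73.6)
E
```

```text
at 2.8 [0.5187 0.2691 0.1104] [179.9931  -0.0099  73.553 ] F [-0.0366 -0.4879 -0.3341] w 0.061812222559013974 q [-0.8187  0.6422  0.3458  1.8237 -0.3098  0.7286 -0.5905]
slide [-0.0114 -0.0141  0.1418] turn [ 0.0069 -0.0099 -0.047 ]
```

Well centred. Squeeze in steps to about 43.5 mm.

Request:
arm_command --gripper '[5.7, 5.2, 4.7, 4.35, 4.35]' --slide '[[0, 0, 0], [0, 0, 0], [0, 0, 0], [0, 0, 0], [0, 0, 0]]' --turn '[[0, 0, 0], [0, 0, 0], [0, 0, 0], [0, 0, 0], [0, 0, 0]]'

```text
clock: 3.42
position: [0.5199, 0.2694, 0.1117]
tool_rot: [3.139, -0.002, 1.283]
force: [-0.0, -0.5, 17.0]
grip_width: 0.0437
```

```bash
python3 - <<'E'
from h import *
rel([.5185,.269,.22],73.6)
s=vision.grab_frame("side");cv2.imwrite("pics/s3.png",s)
cv2.imwrite("pics/c3.png",cv2.resize(s[215:305,190:310],None,fx=6,fy=6,interpolation=cv2.INTER_CUBIC))
E
```

```text
at 3.425 [0.5199 0.2694 0.1117] [179.8751  -0.125   73.5382] F [-0.0122 -0.4623 17.0178] w 0.0436829061451655 q [-0.8186  0.6407  0.3465  1.8223 -0.3097  0.7286 -0.5905]
slide [ -0.0509  -0.098  -10.8345] turn [ 0.1249 -0.125  -0.062 ]
```

View pics/c3.png

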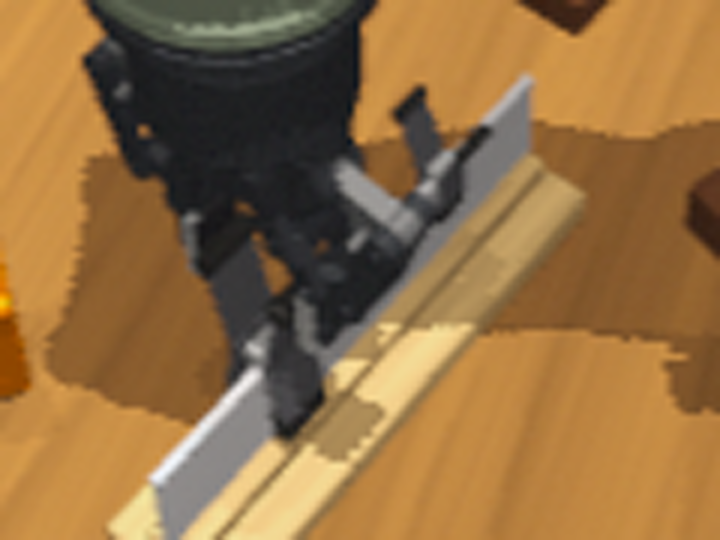

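The clip is squeezed: the near jaw at crop (295,395) has swung off the strip and the roller is held at (220,250). Lift, gently at first.

Request:
arm_command --gripper '[4.35, 4.35, 4.35, 4.35, 4.35]' --slide '[[0, 0, -0.4], [0, 0, -1.2], [0, 0, -2.5], [0, 0, -4], [0, 0, -6]]' --turn '[[0, 0, 0], [0, 0, 0], [0, 0, 0], [0, 0, 0], [0, 0, 0]]'

```text
clock: 4.1
position: [0.5185, 0.269, 0.1715]
tool_rot: [-3.142, 0.0, 1.284]
force: [-0.5, 0.1, -0.2]
grip_width: 0.0438
```

Request:
arm_command --gripper '[4.35, 4.35, 4.35, 4.35, 4.35]' --slide '[[0, 0, -2], [0, 0, -4], [0, 0, -6], [0, 0, -6.5], [0, 0, -6.5]]' --turn '[[0, 0, 0], [0, 0, 0], [0, 0, 0], [0, 0, 0], [0, 0, 0]]'

```text
clock: 4.72
position: [0.5185, 0.269, 0.2354]
tool_rot: [3.142, -0.0, 1.284]
force: [-0.7, -0.1, -1.1]
grip_width: 0.0431
```

```bash
python3 - <<'E'
from h import *
rel([.4875,-.308,.235],97.5)
s=vision.grab_frame("side");t=vision.grab_frame("top");cv2.imwrite("pics/s4.png",s);cv2.imwrite("pics/t4.png",t)
cv2.imwrite("pics/c4.png",np.hstack([cv2.resize(s[165:285,180:280],None,fx=4,fy=4,interpolation=cv2.INTER_CUBIC),cv2.resize(t[130:250,120:220],None,fx=4,fy=4,interpolation=cv2.INTER_CUBIC)]))
E
```

```text
at 4.725 [0.5185 0.269  0.2354] [179.9949  -0.018   73.557 ] F [-0.6971 -0.1283 -1.1055] w 0.043114794685693104 q [-0.8754  0.4834  0.4211  1.7238 -0.2305  0.9831 -0.6555]
slide [-56.221   13.3579   0.0264] turn [  0.0088  -0.0167 -23.943 ]
```

View pics/c4.png

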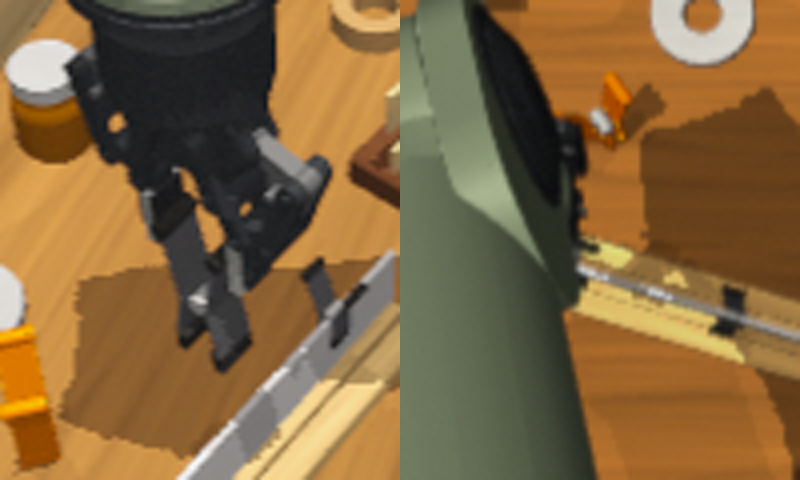

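The clip hangs open in the gripper: coil at crop (200,297), jaw tips at (188,340) and (232,362). Strip and small clip are undisturbed. Now travel to the wide card.

Request:
arm_command --gripper '[4.35, 4.35, 4.35, 4.35, 4.35]' --slide '[[-3, 0.7, 0], [-8, 2, 0], [-13, 3.1, 0], [-18, 4.3, 0], [-23, 5.5, 0]]' --turn '[[0, 0, 0], [0, 0, 0], [0, 0, 0], [0, 0, 0], [0, 0, 0]]'

```text
clock: 5.45
position: [0.5057, 0.0312, 0.2348]
tool_rot: [-3.141, 0.0, 1.284]
force: [0.8, -0.5, -0.7]
grip_width: 0.0442
```

Request:
arm_command --gripper '[4.35, 4.35, 4.35, 4.35, 4.35]' --slide '[[-5, 1.2, 0], [-10, 2.4, 0], [-15, 3.6, 0], [-20, 4.8, 0], [-25, 6, 0]]' --turn '[[0, 0, -4], [0, 0, -9], [0, 0, -14], [0, 0, -19], [0, 0, -24]]'

```text
clock: 6.08
position: [0.4925, -0.2255, 0.2347]
tool_rot: [-3.141, -0.0, 1.706]
force: [0.6, -0.4, -0.9]
grip_width: 0.0436
```

```bash
python3 - <<'E'
from h import *
rel([.4875,-.308,.235],97.5)
E
```

```text
at 6.075 [ 0.4925 -0.2255  0.2347] [-179.9527   -0.0211   97.7221] F [ 0.5927 -0.4064 -0.9408] w 0.0436291579383178 q [ 0.0047  0.4141  0.4247  1.8333 -0.2069  0.9387  0.6556]
slide [-8.1122 -1.601  -0.0293] turn [-0.0473 -0.021   0.2222]
```

Request:
arm_command --gripper '[4.35, 4.35, 4.35, 4.35, 4.35]' --slide '[[-4, -0.8, 0], [-7, -1.3, 0], [-8, -1.5, 0], [-8, -1.5, 0], [-8, -1.5, 0]]' --turn '[[0, 0, 0], [0, 0, 0], [0, 0, 0], [0, 0, 0], [0, 0, 0]]'

```text
clock: 6.7
position: [0.4889, -0.3039, 0.2351]
tool_rot: [-3.141, -0.001, 1.704]
force: [0.9, -0.3, -0.2]
grip_width: 0.0434
```

```bash
python3 - <<'E'
from h import *
rel([.4875,-.308,.235],97.5)
s=vision.grab_frame("side");t=vision.grab_frame("top");cv2.imwrite("pics/s5.png",s);cv2.imwrite("pics/t5.png",t)
cv2.imwrite("pics/c5.png",np.hstack([cv2.resize(s[75:165,280:360],None,fx=6,fy=6,interpolation=cv2.INTER_CUBIC),cv2.resize(t[150:240,330:380],None,fx=6,fy=6,interpolation=cv2.INTER_CUBIC)]))
E
```

```text
at 6.7 [ 0.4889 -0.3039  0.2351] [-179.9876   -0.0414   97.6298] F [ 0.9295 -0.3458 -0.1527] w 0.04338438449167462 q [ 0.1486  0.4714  0.4299  1.7461 -0.2313  0.9748  0.8011]
slide [-0.3892 -0.1946  0.0067] turn [-0.0124 -0.0413  0.1298]
```

View pics/c5.png

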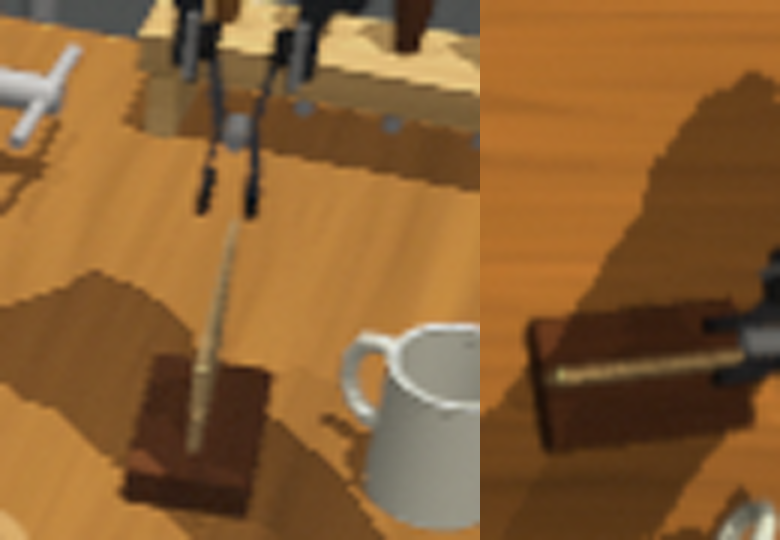

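```bash
python3 - <<'E'
from h import *
s=bot.observe();P=s["position"];R=Ro.from_euler("xyz",s["tool_rot"]).as_matrix();x=R[:,0]
S=cv2.imread("pics/s5.png")
def hit(uv,off,n="side"):
    o,d=ray(n,uv);q=o+d*(((P+off*x-o)@x)/(d@x));return q,R.T@(q-P)
C=lambda u,v:(280+(u-4)/6+0.1,75+(v-3)/6)
for nm,uv in(("coil",(238,130)),("tipL",(204,211)),("tipR",(250,213)),("rollL",(212,60)),("rollR",(271,62))):
    q,l=hit(C(*uv),.012);print(nm,q*1000,"tool",l*1000)
for uv in((368,204.2),(370,213)):
    print("top tip z.166",plane("top",uv,.166)*1000,R.T@(plane("top",uv,.166)-P)*1000)
E
```

```text
coil [ 486.4934 -292.2799  217.5179] tool [12.     -0.9021 17.7644]
tipL [ 498.2318 -290.6854  169.0965] tool [12.     10.9404 66.1867]
tipR [ 475.1671 -293.779   171.2389] tool [ 12.     -12.3307  64.0426]
rollL [ 503.0773 -290.0716  253.6181] tool [ 12.      15.8309 -18.3345]
rollR [ 475.141  -293.8185  255.9901] tool [ 12.     -12.3554 -20.7087]
top tip z.166 [ 497.5354 -294.2477  166.    ] [ 8.5605  9.7765 69.2817]
top tip z.166 [ 473.1292 -298.8977  166.    ] [  7.1954 -15.0312  69.2792]
```

```bash
python3 - <<'E'
from h import *
S=cv2.imread("pics/s5.png").mean(2).astype(int)
for r in range(102,114):print(r,S[r,308:328])
s=bot.observe();P=s["position"];R=Ro.from_euler("xyz",s["tool_rot"]).as_matrix()
# px per mm along tool y at near-tip
a=proj("side",P+R@[.012,0,.066]);b=proj("side",P+R@[.012,.01,.066]);print(a,(b-a)/10)
E
```

```text
102 [125 122 122 122 125 116  83 108 128 128 126 126 125  95  47  91 115 120
 121 123]
103 [123 121 121 124 128  99  50  53 112 129 126 125 124  97  55  88 114 121
 122 123]
104 [123 121 122 127 128 101  49  50 111 127 124 125 110  74  42  90 115 120
 120 122]
105 [122 121 124 127 126  97  38  51 109 125 123 123 100  59  42 105 120 118
 121 122]
106 [120 123 126 128 116  78  33  88 119 124 123 124  93  42  35  86 113 118
 120 122]
107 [121 124 127 128 104  56  25  86 117 124 123 122  86  33  37  85 112 118
 120 122]
108 [121 126 128 126  93  36  43 107 124 123 122 121  84  19  24 100 119 119
 122 122]
109 [122 126 127 125  92  37  45 107 122 123 121 119  84  19  41 102 119 118
 121 122]
110 [126 126 124 124  94  49  89 117 123 122 121 120  85  25  42 102 118 120
 121 124]
111 [126 126 124 125 128 127 125 123 122 120 124 124  98  65  88 113 120 119
 121 124]
112 [126 124 123 126 127 126 123 123 121 121 132 129 120 119 122 120 119 118
 122 122]
113 [125 122 124 125 127 125 125 122 120 124 133 123 117 120 122 121 118 120
 122 123]
[316.9983 110.0526] [-0.3253 -0.0401]
```

The tips are centred on the card line within about 1 mm, and the gap is about 18–20 mm. I'll trim the grip slightly and go down until the tips are just above the edge.

Request:
arm_command --gripper '[4.25, 4.25, 4.25, 4.25, 4.25]' --slide '[[-0.2, 0, 0.5], [-0.4, 0, 1.5], [-0.4, 0, 3], [-0.4, 0, 4.2], [-0.4, 0, 4.6]]' --turn '[[0, 0, 0], [0, 0, 0], [0, 0, 0], [0, 0, 0], [0, 0, 0]]'

```text
clock: 7.42
position: [0.4887, -0.309, 0.1881]
tool_rot: [-3.14, -0.001, 1.702]
force: [0.1, -0.3, -1.2]
grip_width: 0.0423
```

Request:
arm_command --gripper '[4.25, 4.25]' --slide '[[0, 0, 0], [0, 0, 0]]' --turn '[[0, 0, 0], [0, 0, 0]]'

```text
clock: 7.68
position: [0.4893, -0.3093, 0.1897]
tool_rot: [3.141, 0.0, 1.703]
force: [-0.2, -0.1, -1.2]
grip_width: 0.0423
```

```bash
python3 - <<'E'
from h import *
rel([.4888,-.308,.1585],97.5)
s=vision.grab_frame("side");t=vision.grab_frame("top");cv2.imwrite("pics/s6.png",s);cv2.imwrite("pics/t6.png",t)
cv2.imwrite("pics/c6.png",np.hstack([cv2.resize(s[85:150,290:340],None,fx=9,fy=9,interpolation=cv2.INTER_CUBIC),cv2.resize(t[170:235,332:368],None,fx=9,fy=9,interpolation=cv2.INTER_CUBIC)]))
P=bot.observe()["position"];R=Ro.from_euler("xyz",bot.observe()["tool_rot"]).as_matrix()
for k in(-.012,0,.012):print(proj("side",P+R@[k,0,.0685]))
E
```

```text
at 7.675 [ 0.4893 -0.3093  0.1897] [179.9699   0.0204  97.5476] F [-0.237  -0.062  -1.2206] w 0.042346000854811806 q [ 0.176   0.5297  0.407   1.7834 -0.2622  0.8814  0.8328]
slide [ 0.1392 -0.0367  3.1166] turn [0.0301 0.0204 0.0476]
[316.5493 117.9244]
[316.0887 120.0233]
[315.6214 122.1526]
```

View pics/c6.png

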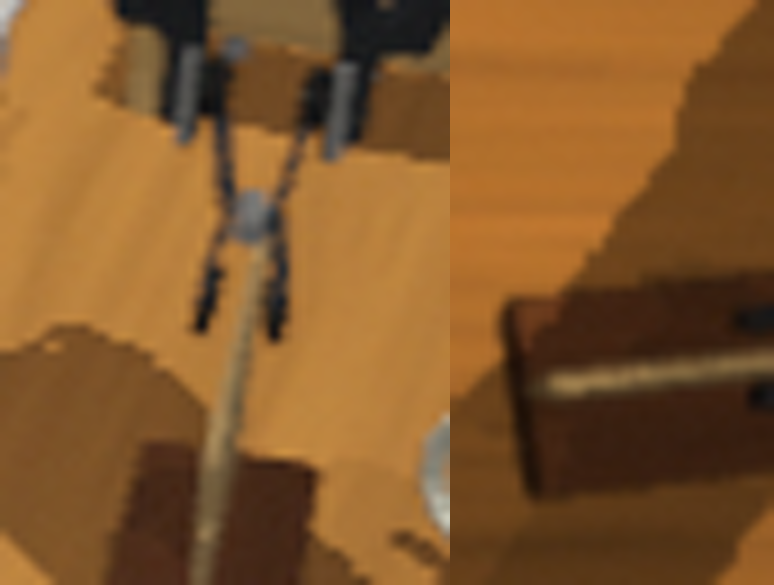

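The side view shows the jaw tips straddling the card line: tips at crop (202,325) and (274,332), card at (240,328). Nothing is touching. Down the last 3.1 cm.

Request:
arm_command --gripper '[4.25, 4.25, 4.25, 4.25, 4.25]' --slide '[[0.1, 0, 0.6], [0.1, 0, 1.3], [0.1, 0, 2.1], [0.1, 0, 2.8], [0.1, 0, 3.1]]' --turn '[[0, 0, 0], [0, 0, 0], [0, 0, 0], [0, 0, 0], [0, 0, 0]]'

```text
clock: 8.4
position: [0.4888, -0.3081, 0.1577]
tool_rot: [-3.141, -0.0, 1.702]
force: [0.0, 0.1, -0.9]
grip_width: 0.0425
```

Request:
arm_command --gripper '[4.25, 4.25, 4.25, 4.25]' --slide '[[0, 0, 0], [0, 0, 0], [0, 0, 0], [0, 0, 0]]' --turn '[[0, 0, 0], [0, 0, 0], [0, 0, 0], [0, 0, 0]]'

```text
clock: 8.9
position: [0.4891, -0.3082, 0.1584]
tool_rot: [3.141, 0.0, 1.703]
force: [0.5, -0.1, -0.7]
grip_width: 0.0428
```

```bash
python3 - <<'E'
from h import *
rel([.4888,-.308,.1585],97.5)
s=vision.grab_frame("side");t=vision.grab_frame("top");cv2.imwrite("pics/s7.png",s);cv2.imwrite("pics/t7.png",t)
cv2.imwrite("pics/c7.png",np.hstack([cv2.resize(s[90:155,290:340],None,fx=9,fy=9,interpolation=cv2.INTER_CUBIC),cv2.resize(t[170:235,332:368],None,fx=9,fy=9,interpolation=cv2.INTER_CUBIC)]))
P=bot.observe()["position"];R=Ro.from_euler("xyz",bot.observe()["tool_rot"]).as_matrix()
for k in(-.012,0,.012):print(proj("side",P+R@[k,0,.0685]))
E
```

```text
at 8.9 [ 0.4891 -0.3082  0.1584] [179.9891   0.0065  97.5487] F [ 0.4505 -0.1198 -0.7148] w 0.0427849854166086 q [ 0.1889  0.5688  0.3878  1.8105 -0.2833  0.8168  0.8488]
slide [ 0.0248 -0.0237 -0.0057] turn [0.0109 0.0065 0.0487]
[315.4978 126.1456]
[315.0387 128.2626]
[314.573  130.4096]
```

View pics/c7.png

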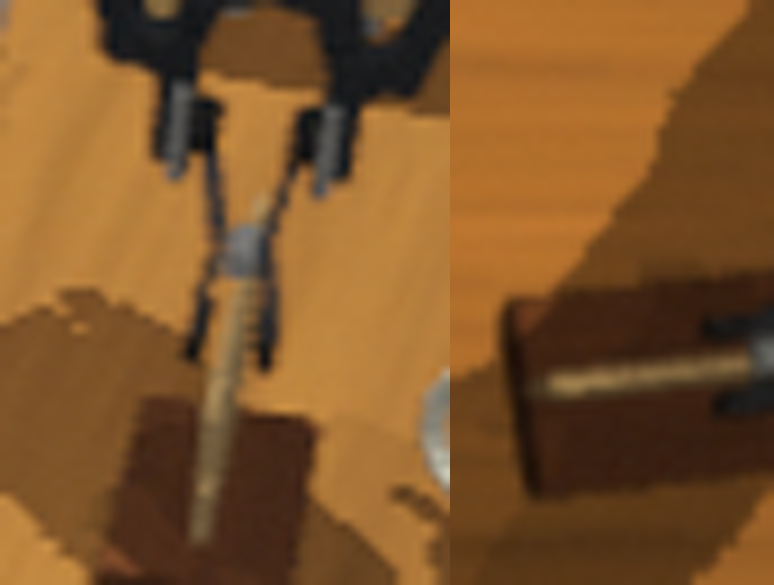

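```bash
python3 - <<'E'
from h import *
n=np.array([-.1305,.9914,0])
for x in(.4863,.4877):
  for z in(.09,.11,.118):
    p=proj("side",np.array([x,-.308,z])+.012*n);print(x,z,p,"crop",(p-[290,90])*9+4)
I=cv2.imread("pics/s7.png").mean(2).astype(int)
for r in(128,129,130):print(I[r,308:324])
T=cv2.imread("pics/t7.png").mean(2).astype(int);print(T[200:220,350:366:2].T)
print(proj("top",[.4877,-.308,.11]+.012*n),proj("top",[.4877,-.308,.09]+.012*n))
E
```

```text
0.4863 0.09 [315.3948 130.5979] crop [232.553  369.3813]
0.4863 0.11 [316.0676 125.4853] crop [238.6088 323.3674]
0.4863 0.118 [316.3416 123.404 ] crop [241.074  304.6361]
0.4877 0.09 [314.9732 130.5073] crop [228.7589 368.5657]
0.4877 0.11 [315.6406 125.3951] crop [234.7651 322.5563]
0.4877 0.118 [315.9122 123.3141] crop [237.2101 303.827 ]
[ 80  79  54  20  61 106 122 113  92  75  47  25  64 111 126 128]
[ 79  71  45  23  78 112 123 109  88  95  68  22  83 119 128 129]
[ 80  79  71  58  69 107 124 104  83  93  69  27  86 121 129 129]
[[ 67  62  43  39  39  38  39  40  38  35  55  90  99  62  39  36  34  34
   34  34]
 [ 65  58  40  39  38  37  37  37  34  34  59  90  82  55  36  37  35  33
   35  34]
 [ 53  43  38  37  36  34  33  34  34  38  67 100  80  49  37  36  36  35
   33  33]
 [ 53  39  33  33  34  34  35  34  32  44  73  97  65  43  37  35  35  35
   34  34]
 [ 50  37  34  32  33  33  35  35  34  49  82  96  61  39  37  36  33  34
   33  32]
 [ 50  32  32  33  29  23  16  21  34  56  86  80  55  39  36  33  32  35
   33  33]
 [ 48  33  33  33  31  29  25  22  35  63  98  79  49  27  18  19  27  33
   32  32]
 [ 40  32  34  31  32  23  25  29  43  71  96  69  45  29  27  28  27  31
   32  33]]
[362.3024 209.9428] [360.131 210.489]
```

The last picture shows the jaws on both sides of the card: tips at crop (192,355) and (264,363), midpoint matching the card line within about 0.5 mm in both views. The coil is at (245,250), above the edge, and wrist force is near zero. Handing in.

```bash
python3 - <<'E'
from h import *
a,b=cv2.imread("pics/side0.png"),cv2.imread("pics/s7.png")
d=lambda x,y,w,h:round(float(cv2.absdiff(a,b)[y:y+h,x:x+w].mean()),1)
print("small clip/strip end",d(252,228,35,35),"narrow",d(266,174,36,46))
from workcell import job_done
print(job_done())
E
```

```text
small clip/strip end 1.6 narrow 1.6
the job is handed in; nothing more can be done
None
```

The large clip is off the strip and held squeezed open over the middle of the wide card's top edge. I handed the job in at about 9 s of the 29 s allowed.

- **Position:** both views put the jaws one on each side of the card, centred on it to about 0.5 mm. By the calibration, the jaw tips are about 2 cm below the edge and the clip is within a few mm of the middle of the edge. The wrist force was under 1 N, so nothing suggests the clip touches the card.
- **Gap:** the two checks disagreed slightly. The 42.8 mm grip width works out to about 21 mm, while the pictures suggest about 17.5–18.5 mm. I took this as about 2 cm and left it.
- **Squeezing:** during the squeeze the wrist read 17 N upward as the pads rubbed down on the rollers, below the limits you set. It was gone by the end of the lift.
- **Other things:** comparing side views from start to end, the small clip and narrow card had not moved. The wide card looked unchanged in the crops, but I did not measure it separately.

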